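# Close the slide gate past its spring catch

## Robot

A 6-joint arm with a two-finger parallel gripper is mounted at the origin on the work surface. World frame = base frame: x ahead of the robot, y to its left, z up, the work surface at z = 0. Lengths are in m, angles in rad, forces in N, time in s.
With the tool pointing down it reaches from about 0.3 to 0.775 m from the base axis. Payload 14.6 kg.
Tool frame: the origin (TCP) lies at the very end of the fingers, on their centre line; the grasp point (between the pads) lies 19 mm behind it; z points along the fingers, x is the direction in which the jaws open and shut, and the axes are right-handed (so a half turn about z gives the same grasp; the last joint's range is limited). The gripper opens to 94 mm and grips with 3 to 60 N. Pads are 16 mm wide; open, the fingers measure 119 mm over their backs; the gripper's body (75 mm by 177 mm) begins 78 mm behind the grasp point.
Start: joints at [-1.17, 0.3, 1.521, -0, 1.321, -0.067], TCP at [0.248, -0.491, 0.205] pointing down, gripper open.
Joint ranges: [-3.03, 3.03], [-0.79, 2.21], [0.23, 2.52], [-1.04, 4.18], [0, 3.07], [-2.55, 2.55]. Speed limits (rad/s): [2.22, 2.22, 2.57, 3.14, 3.14, 3.14].

## Interface

Orientations are given as a rotation vector (axis times angle).
In Python, from workcell import get_state, eyes, ticket gives the robot as it stands.
- The arm moves only by the shell command python3 -m jog 'ROWS' [FORCE]. ROWS is JSON, a list that holds one entry, the list of rows, each a list of 5 numbers: the shift along the tool's x, y, z in mm, then the turn about the tool's z in rad, then the finger opening in mm, from 0 to 94. A call has 1 to 20 rows; each row shifts and turns the commanded pose from where the row before left it, along the tool's axes as they then stand; what a row does not reach is not made up. A row lasts 1/10 s, in which the tool goes at most 50 mm and 8.59 degrees, less where a joint would pass 70% of its speed; a pose out of reach is approached as far as the arm can. A call with a gripper value outside its range is refused whole. The fingers move at their own pace and stop on an object; FORCE is the grip in N (left out, the last holds). Time passes only in rows, so rows that do not move let the fingers close. It gives the time, the measured TCP pose, the force and the opening at its end, in the units of the state.
- get_state(): the state, without advancing time (a new reading comes with each control period).
- eyes.capture(name): name is "side" or "top" or "wrist"; returns a dict with "pixels" (480x640x3 uint8, red, green, blue), "mtx" (3x3 intrinsics, pixels), "position" and "orientation" of the camera in the world. Camera axes: x right, y down, z forward; pixel columns grow to the right and rows downward; lengths in m; the calibration is good to about 2 mm. The wrist camera is an equidistant fisheye: a pixel r from the principal point sees the ray r / f radians off the axis. A picture is of the moment at which its call begins. There is no depth.
- ticket.job_done(): hands the job in, once; it reports no verdict.
The state is a dict: "time_s": time; "joint_pos": joint angles; "qvel": joint speeds; "effort": joint torques, N m; "ee_pos": TCP position; "orientation": TCP orientation; "ft_force": force on the tool from outside, world axes, zero at the start; "torque": the same for the moment, N m; "opening": finger opening in m.
Only numpy, scipy, OpenCV 4.12 (cv2) and the standard library are available. Lean on these libraries where they do the work, as an engineer would, in place of code of your own. Each camera call takes 0.05 s, during which the arm holds its last target.

## Task

Close the slide gate over the round port: press the catch's long bar down with a fingertip and, holding it down, push the cover plate by its wing over the sunken catch tooth, then on until the plate is fully home against the end stop. Let the catch spring back up behind the plate and draw clear. Push only: do not lift or tilt the plate, and leave the other things where they stand.

Things in the scene. Friction and masses are not known exactly. Their poses are not given: they have to be found in the camera images.
- gate: Fixed slide gate. Origin on the table, z up; +y: closing direction along the channel; -x: side of the press bar (towards the robot). Channel centred on x = 0, floor 24 mm up; guide rails' outer faces at x = -59.5 and +59.5 mm, tops 32 mm up; rear stop face at y = -183 mm, stops' tops 38 mm up. 6 mm foot plate from x = -110 to +75, y = -197 to +149 mm. Round port 60 mm across at y = +74 mm.
- end_stop (a point): Middle of the end stop's face that the plate's front edge meets when fully home: at gate x = 0, y = +134 mm, 28 mm above the table.
- tooth (a point): Middle of the catch tooth's top edge on the plate's side (gate x = 0, y = 0). The tooth is a 44 mm wide bar across the channel, gate y from 0 to +10 mm, 8 mm proud of the channel floor when up: it blocks the plate until pressed down, and rises behind the plate's rear edge when that has passed y = +10 mm (front edge past +130 mm).
- catch (a joint): How far the spring catch (press bar and tooth, one piece, moving straight down) is pressed, in m: 0 up, 0.012 bottom. The tooth is level with the floor at 0.008; press about 0.010 so that the plate passes. Spring: 1.8 N to start, 3.6 N at the bottom; it lifts again when let go. While the plate lies over the tooth it stays at about 0.008.
- bar_top (a point): Middle of the press bar's top face: flat metal strip 32 mm wide (gate x) and 145 mm long (gate y from -150 to -5 mm) outside the rail, at gate x = -81 mm; top 38 mm above the table when up, 26 mm when fully down. Pressing anywhere along it lowers the tooth; a fingertip can slide along it.
- plate_front (a point): Middle of the cover plate's front edge, at mid-thickness. The plate is a loose 0.7 kg metal slab that slides easily in the channel, 100 mm wide (gate x), 120 mm long (gate y), 8 mm thick. This point starts at gate y between -60 and -12 mm, before the tooth; fully home it is at +134 mm.
- wing_back (a point): Push point: rear face (towards gate -y) of the plate's wing, above the bar's middle line, 53 mm above the table. The wing is an upright fin, 10 mm thick (gate y), reaching from the plate out over the bar (gate x from -100 to -15 mm), lower edge 44 mm and upper edge 62 mm above the table; this face is 30 mm behind plate_front. A finger standing on the bar behind it pushes it with its side.
- cup: Bystander, to be left alone: open steel cup, 72 mm across, 75 mm tall. Origin at its underside.
- jar: Bystander, to be left alone: lidded glass jar, 64 mm across, 85 mm tall. Origin at its underside.
- collar: Bystander, to be left alone: steel ring, 56 mm across, 25 mm tall. Origin at its underside.
- spanner: Bystander, to be left alone: steel spanner lying flat. Origin at its underside.
- pin: Bystander, to be left alone: upright steel pin with a wider head, 50 mm tall. Origin at its underside.
- nozzle: Bystander, to be left alone: plain aluminium cylinder, 44 mm across, 50 mm tall. Origin at its underside.
- scraper: Bystander, to be left alone: white plastic block, 90 x 50 x 15 mm. Origin at its underside.

How it is judged:
On the way, in this order (a step that is already met when the one before it is completed fails the run):
1. the catch is pressed down while the plate is still before it (value of joint catch above 0.0078 m and y of plate_front in the frame of gate below 0.002 m), for 0.05 s.
2. the plate's front edge has passed over the held-down catch (value of joint catch above 0.007 m and y of plate_front in the frame of gate above 0.005 m), for 0.05 s.
At the end, for the whole second after the job is handed in: The plate lies flat in the channel within about 5 mm of the end stop, covering the port, and the catch has sprung up behind it (within 2 mm of its top) (y of plate_front in the frame of gate above 0.1285 m and z of plate_front in the frame of gate below 0.031 m and value of joint catch below 0.002 m and angle between plate_front's own z axis and vertical below 0.03 rad and horizontal distance between plate_front and gate below 0.14 m); the robot touches nothing.
It fails at once if the plate is lifted more than 8 mm or tilted more than about 9 degrees (z of plate_front in the frame of gate above 0.036 m or angle between plate_front's own z axis and vertical above 0.15 rad).
It fails at once if a bystander is moved more than 25 mm or lifted (distance of any of cup, jar, collar, spanner, pin, nozzle, scraper from where it was at the start of the episode above 0.025 m).
It also fails if it takes over 35 s, if anything falls off the work surface, if the arm or the gripper's body presses on something with over 40 N, if the wrist force passes 120 N, or if a joint passes its speed limit or range.

## Working session

There is one attempt and no reset: what is moved stays moved. The work goes in short steps, Python scripts to look and compute and a shell command to move; the robot and the scene stay as the last step left them, time stands still between calls to the robot, and variables do not carry over. Pictures are saved under pics/ and viewed, and the job is handed in when it is done.

```bash
mkdir -p pics; ls; python3 - <<'E'
from workcell import get_state, eyes
import cv2
print(get_state())
for n in ["top","side"]:
    c=eyes.capture(n); cv2.imwrite(f"pics/{n}0.png",c["pixels"][:,:,::-1]); print(n,c["mtx"],c["position"],c["orientation"])
E
```

```text
pics
{'time_s': 0.0, 'joint_pos': array([-1.16958394e+00,  3.00515596e-01,  1.52161006e+00,  3.96718960e-05,
        1.32066475e+00, -6.65877308e-02]), 'qvel': array([0.00144875, 0.00076348, 0.00253109, 0.00157352, 0.00129593,
       0.00106947]), 'effort': array([-1.50591990e-03, -5.31821108e+01, -3.52735233e+01,  7.07901525e-02,
        2.45206797e-02, -3.68955239e-05]), 'ee_pos': array([ 0.24791676, -0.49065761,  0.20484966]), 'orientation': array([-2.67519553e+00,  1.64571377e+00,  1.49800433e-03]), 'ft_force': array([-0.46613233, -0.92599616,  0.24075927]), 'torque': array([0.0447859 , 0.00939077, 0.02759752]), 'opening': 0.09397507769370207}
top [[495.3438017    0.         313.84191851]
 [  0.         495.3438017  236.09184297]
 [  0.           0.           1.        ]] [0.41630375 0.00551537 1.0474912 ] [-2.154166    2.09853771 -0.1671205 ]
side [[549.79953078   0.         316.40651385]
 [  0.         549.79953078 240.91385131]
 [  0.           0.           1.        ]] [ 0.3200037  -0.52665543  0.71211395] [-2.32965115  0.58131564 -0.2318068 ]
```

View pics/top0.png

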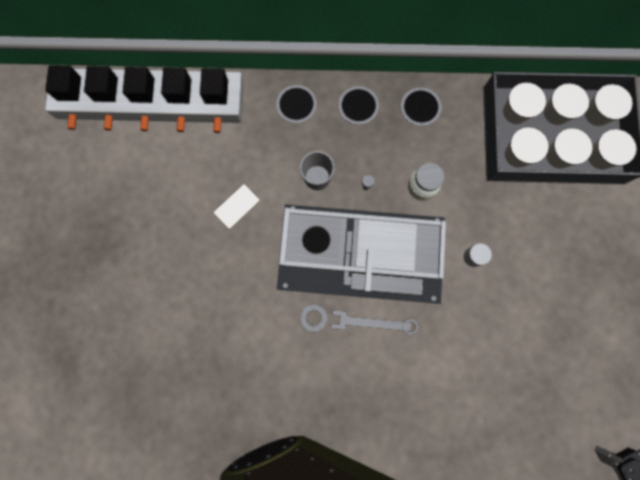

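View pics/side0.png

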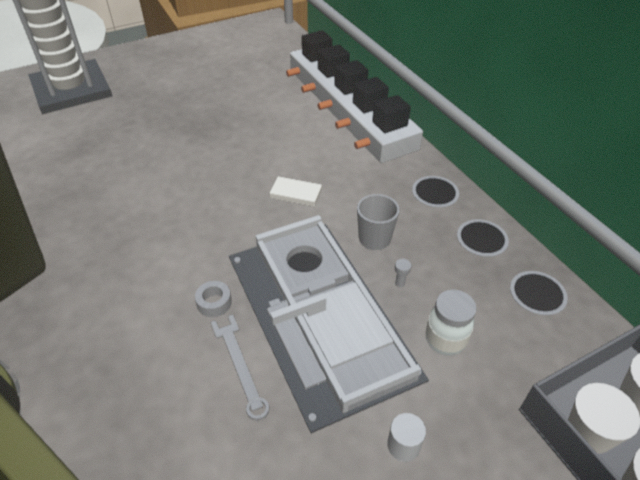

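The top view shows the gate at about (283-445, 205-300), with the closing direction to the left (world +y). The plate is at about (355-417, 220-270) and the wing at (368, 250-290). I'll enlarge both views.

```bash
python3 - <<'E'
import cv2
t=cv2.imread("pics/top0.png")[195:310,270:455]; cv2.imwrite("pics/topc.png",cv2.resize(t,None,fx=4.3,fy=4.3,interpolation=cv2.INTER_CUBIC))
s=cv2.imread("pics/side0.png")[210:440,220:440]; cv2.imwrite("pics/sidec.png",cv2.resize(s,None,fx=2.6,fy=2.6,interpolation=cv2.INTER_CUBIC))
E
```

```text
(no output)
```

View pics/topc.png

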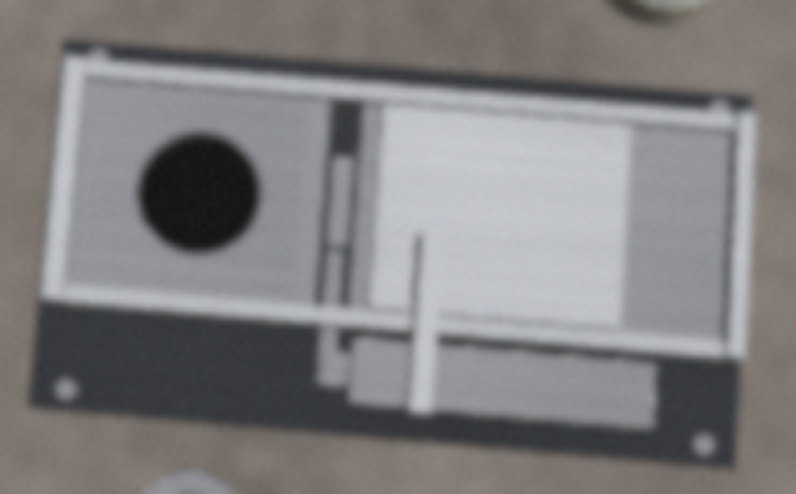

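View pics/sidec.png

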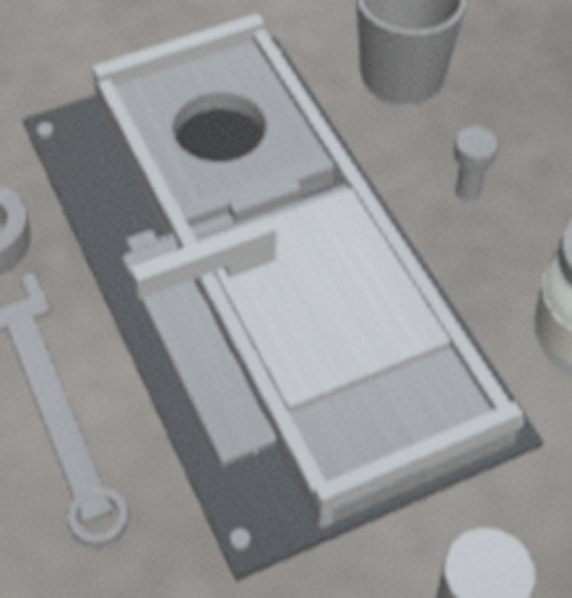

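```bash
cat > h.py <<'E'
import numpy as np, cv2
from scipy.spatial.transform import Rotation as R
from scipy.optimize import least_squares
def proj(P,c):
    Rm=R.from_rotvec(c["orientation"]).as_matrix(); q=(np.asarray(P)-c["position"])@Rm
    K=c["mtx"]; return np.c_[K[0,0]*q[:,0]/q[:,2]+K[0,2],K[1,1]*q[:,1]/q[:,2]+K[1,2]]
def g2w(p,g):
    p=np.atleast_2d(np.asarray(p,float))/1000; c,s=np.cos(g[2]),np.sin(g[2])
    return np.c_[g[0]+c*p[:,0]-s*p[:,1],g[1]+s*p[:,0]+c*p[:,1],p[:,2]]
E
python3 - <<'E'
from h import *
from workcell import eyes,get_state
T=eyes.capture("top");S=eyes.capture("side")
un=lambda p,s,o:(np.array(p,float)+.5)/s-.5+np.array(o)
# crop px, gate xyz, plate flag(y relative to front)
top=[((30,406),(-110,149,6),0),((735,467),(-110,-197,6),0),((66,42),(75,149,6),0),((755,97),(75,-197,6),0),
((348,404),(-97,-5,38),0),((655,428),(-97,-150,38),0),((657,364),(-65,-150,38),0),((199,193),(0,74,24),0),
((384,105),(50,0,32),1),((371,307),(-50,0,32),1),((634,127),(50,-120,32),1),((622,325),(-50,-120,32),1),((432,415),(-100,-30,62),1)]
side=[((25,120),(-110,149,6),0),((238,579),(-110,-197,6),0),((541,443),(75,-197,6),0),((290,405),(-50,-120,32),1),((450,345),(50,-120,32),1)]
tu=un([a[0] for a in top],4.3,(270,195));su=un([a[0] for a in side],2.6,(220,210))
def f(v,sp=False):
    out=[]
    for L,u,c in((top,tu,T),(side,su,S)):
        P=np.array([a[1] for a in L],float);P[:,1]+=v[3]*np.array([a[2] for a in L])
        out.append(proj(g2w(P,v),c)-u)
    return np.vstack(out) if sp else np.vstack(out).ravel()
r=least_squares(f,[.42,0,0,-30],x_scale=[.1,.1,.1,10],loss="soft_l1")
print(r.x); print(f(r.x,1).round(1).tolist())
g=r.x; print("bar mid behind wing",g2w([(-81,-75,38),(-81,g[3]-30,53),(0,134,28)],g))
s=get_state(); print(R.from_rotvec(s["orientation"]).as_matrix().round(3),s["time_s"])
E
```

```text
[  0.58135108  -0.05664742  -0.05793445 -13.08782201]
[[-0.8, 0.1], [0.8, -0.0], [-0.8, -0.9], [-0.3, -0.8], [-0.0, -0.4], [0.2, 0.0], [0.4, -0.8], [-0.1, -0.4], [0.4, -0.7], [0.0, -0.2], [-0.3, -1.1], [0.1, 0.5], [0.3, -0.7], [-2.4, -0.1], [-1.5, 0.7], [0.5, 0.4], [-1.3, 1.9], [-0.5, -0.6]]
bar mid behind wing [[ 0.49614432 -0.12683153  0.038     ]
 [ 0.4979921  -0.09497289  0.053     ]
 [ 0.58910995  0.07712776  0.028     ]]
[[ 0.451 -0.893 -0.   ]
 [-0.893 -0.451  0.001]
 [-0.001 -0.    -1.   ]] 0.2
```

```bash
python3 -m jog '[[[0,0,0,0.131,0],[0,0,0,0.131,0],[0,0,0,0.131,0],[0,0,0,0.132,0],[0,0,0,0,0],[0,0,0,0,0]]]' 20
cat > d.py <<'E'
from h import *
from workcell import get_state
import sys
g=[0.58135108,-0.05664742,-0.05793445]
s=get_state(); Rm=R.from_rotvec(s["orientation"]).as_matrix()
p=s["ee_pos"]; d=p[:2]-np.array(g[:2]); c,sn=np.cos(g[2]),np.sin(g[2])
print("t",s["time_s"],"TCP gate mm",(1000*np.array([c*d[0]+sn*d[1],-sn*d[0]+c*d[1],p[2]])).round(1),"F",s["ft_force"].round(2),"open",s["opening"], "yaw toolx",np.degrees(np.arctan2(Rm[1,0],Rm[0,0])))
if len(sys.argv)>3:
    w=g2w([[float(a) for a in sys.argv[1:4]]],g)[0]; print("tool shift mm",(Rm.T@(w-p)*1000).round(1))
E
python3 d.py -81 -85 100
```

```text
time_s: 0.8
ee_pos: [0.248, -0.4909, 0.2053]
orientation: [-2.161, 2.28, 0.0]
ft_force: [0.5, 0.2, 0.1]
opening: 0.0489
t 0.8 TCP gate mm [-307.7 -452.8  205.3] F [0.47 0.25 0.09] open 0.0489108734874561 yaw toolx -93.05241788674924
tool shift mm [-366.7 -228.4  105.4]
```

```bash
python3 -m jog '[[[-20,-12,0,0,0],[-30,-19,0,0,0],[-30,-19,0,0,0],[-30,-19,0,0,0],[-30,-19,0,0,0],[-30,-19,0,0,0],[-30,-19,0,0,0],[-30,-19,0,0,0],[-30,-19,0,0,0],[-30,-18,0,0,0],[-30,-18,0,0,0],[-30,-18,0,0,0],[-17,-10,0,0,0],[0,0,0,0,0],[0,0,0,0,0],[0,0,0,0,0]]]'
python3 d.py -81 -85 60
```

```text
time_s: 2.4
ee_pos: [0.4962, -0.1383, 0.2054]
orientation: [2.157, -2.284, -0.0]
ft_force: [-0.5, 0.6, 0.8]
opening: 0.0004
t 2.4 TCP gate mm [-80.3 -86.5 205.4] F [-0.52  0.59  0.84] open 0.00036953269743799543 yaw toolx -93.25584280048159
tool shift mm [ -1.5   0.7 145.4]
```

```bash
python3 -m jog '[[[0,0,25,0,0],[0,0,30,0,0],[0,0,30,0,0],[0,0,30,0,0],[0,0,20,0,0],[0,0,10,0,0],[0,0,0,0,0],[0,0,0,0,0]]]'
python3 d.py -81 -85 40
python3 - <<'E'
from workcell import eyes
import cv2
c=eyes.capture("side")["pixels"][:,:,::-1][190:440,200:440]
cv2.imwrite("pics/s1.png",cv2.resize(c,None,fx=2.4,fy=2.4,interpolation=cv2.INTER_CUBIC))
E
```

```text
time_s: 3.2
ee_pos: [0.497, -0.138, 0.0614]
orientation: [-2.156, 2.284, -0.002]
ft_force: [0.1, -0.6, 0.6]
opening: 0.0005
t 3.2 TCP gate mm [-79.5 -86.2  61.4] F [ 0.11 -0.56  0.56] open 0.0005425082042739688 yaw toolx -93.29359796905881
tool shift mm [-1.2  1.5 21.4]
```

View pics/s1.png

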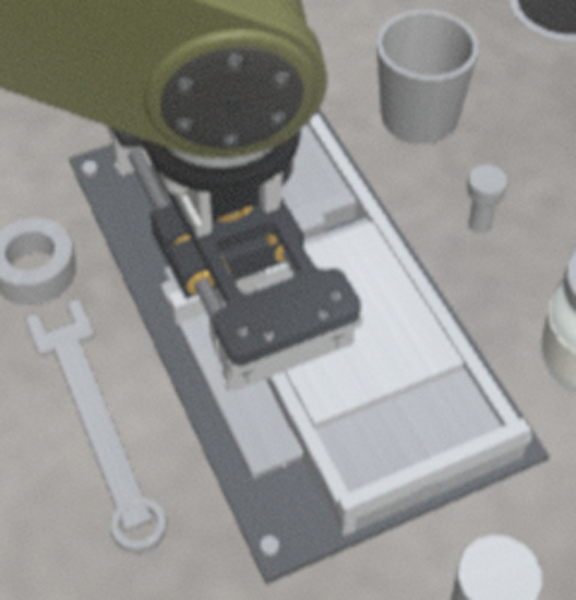

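```bash
python3 -m jog '[[[0,1,6,0,0],[0,0,6,0,0],[0,0,6,0,0],[0,0,0,0,0],[0,0,0,0,0],[0,0,0,0,0]]]'; python3 d.py -81 -85 28
python3 -m jog '[[[0,0,3,0,0],[0,0,3,0,0],[0,0,3,0,0],[0,0,0,0,0],[0,0,0,0,0],[0,0,0,0,0]]]'; python3 d.py -81 -85 28
```

```text
time_s: 3.85
ee_pos: [0.4957, -0.1375, 0.0426]
orientation: [-2.157, 2.284, -0.0]
ft_force: [-0.5, 0.5, 0.1]
opening: 0.0005
t 3.85 TCP gate mm [-80.8 -85.7  42.6] F [-0.5   0.51  0.07] open 0.0005357815125551777 yaw toolx -93.27393355801321
tool shift mm [-0.7  0.2 14.6]
time_s: 4.45
ee_pos: [0.4957, -0.1375, 0.0335]
orientation: [-2.157, 2.284, -0.0]
ft_force: [0.5, -0.5, 2.5]
opening: 0.0008
t 4.45 TCP gate mm [-80.9 -85.7  33.5] F [ 0.53 -0.52  2.48] open 0.0008012855866428203 yaw toolx -93.27809762864376
tool shift mm [-0.7  0.1  5.5]
```

```bash
python3 -m jog '[[[0,0,3,0,0],[0,0,3,0,0],[0,0,0,0,0],[0,0,0,0,0],[0,0,0,0,0],[0,0,0,0,0]]]'; python3 d.py -81 -55 27.5
python3 - <<'E'
from workcell import eyes
import cv2
c=eyes.capture("wrist")["pixels"][:,:,::-1]
cv2.imwrite("pics/w1.png",c)
E
```

```text
time_s: 5.05
ee_pos: [0.4956, -0.1375, 0.0275]
orientation: [-2.157, 2.284, -0.0]
ft_force: [0.2, -1.3, 1.9]
opening: 0.0005
t 5.05 TCP gate mm [-80.9 -85.7  27.5] F [ 0.22 -1.29  1.93] open 0.0005257737443863309 yaw toolx -93.27617579516391
tool shift mm [-30.7   0.1   0. ]
```

View pics/w1.png

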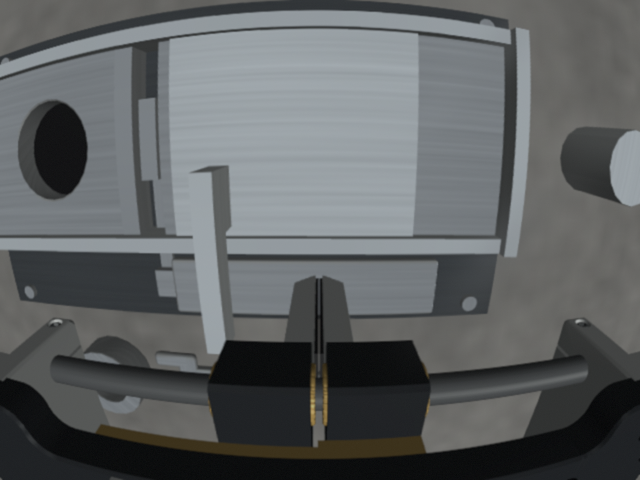

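The wrist view shows the closed fingertips at about (319, 280) on the bar, with the wing ahead of them at (195-230, 170-350). The tooth strip at (150, 140) looks sunken. Force readings are noisy, so I'll average them while holding still, then push.

```bash
for i in 1 2 3; do python3 -m jog '[[[0,0,0,0,0]]]' | grep force; done
python3 -m jog '[[[-3,0,0,0,0],[-3,0,0,0,0],[-3,0,0,0,0],[-3,0,0,0,0],[-3,0,0,0,0],[-3,0,0,0,0],[-3,0,0,0,0],[-3,0,0,0,0],[-3,0,0,0,0],[-3,0,0,0,0],[0,0,0,0,0],[0,0,0,0,0]]]'; python3 d.py -81 -20 27.5
python3 - <<'E'
from workcell import eyes
import cv2
c=eyes.capture("wrist")["pixels"][:,:,::-1]
cv2.imwrite("pics/w2.png",c)
E
```

```text
ft_force: [0.3, -0.6, 3.1]
ft_force: [0.5, 0.4, 3.7]
ft_force: [0.7, 0.2, 3.3]
time_s: 6.6
ee_pos: [0.4973, -0.1071, 0.0274]
orientation: [-2.157, 2.284, 0.001]
ft_force: [1.0, 1.0, 2.7]
opening: 0.0004
t 6.6 TCP gate mm [-81.  -55.2  27.4] F [0.96 1.05 2.69] open 0.00041447554228164356 yaw toolx -93.27426403370924
tool shift mm [-35.2   0.   -0.1]
```

View pics/w2.png

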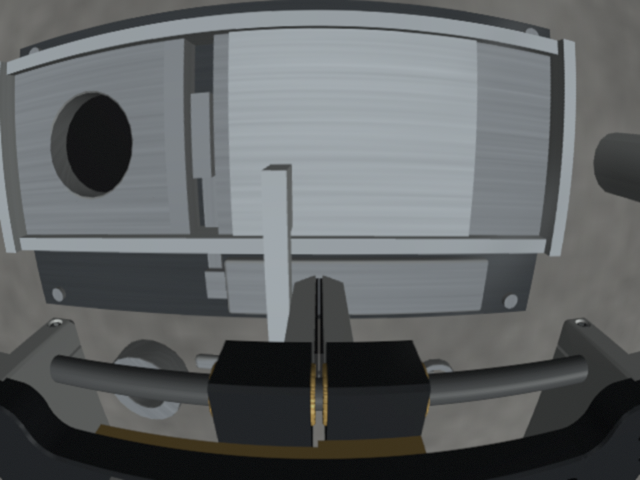

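The fingertip, with its front side at pixel x ≈ 290, now reaches the wing's rear face. Next I push over the tooth with the bar held down.

```bash

python3 -m jog '[[[-3,0,0,0,0],[-3,0,0,0,0],[-3,0,0,0,0],[-3,0,0,0,0],[-3,0,0,0,0],[-3,0,0,0,0],[-3,0,0,0,0],[-3,0,0,0,0],[-3,0,0,0,0],[-3,0,0,0,0],[-3,0,0,0,0],[-3,0,0,0,0],[0,0,0,0,0],[0,0,0,0,0]]]'; python3 d.py -81 -20 27.5
python3 - <<'E'
from workcell import eyes
import cv2
c=eyes.capture("wrist")["pixels"][:,:,::-1]
cv2.imwrite("pics/w3.png",c)
E
```

```text
time_s: 8.05
ee_pos: [0.4995, -0.0715, 0.0275]
orientation: [-2.157, 2.284, -0.0]
ft_force: [1.1, 0.1, 2.6]
opening: 0.0003
t 8.05 TCP gate mm [-80.8 -19.6  27.5] F [1.14 0.08 2.64] open 0.0002828591826677195 yaw toolx -93.27750077000606
tool shift mm [0.4 0.2 0. ]
```

View pics/w3.png

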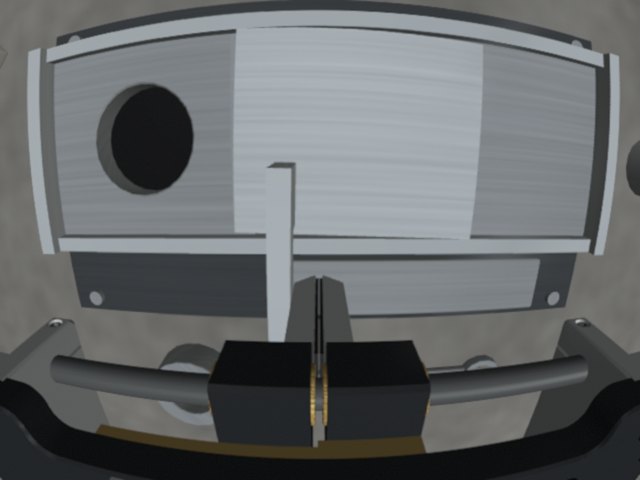

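The plate's front edge, at pixel x ≈ 235, now covers the tooth. I'll back off slightly, lift the tip above bar level, and push the wing on home.

```bash

python3 -m jog '[[[2,0,0,0,0],[1,0,0,0,0],[0,0,-3,0,0],[0,0,-6,0,0],[0,0,-7,0,0],[0,0,-4,0,0],[0,0,0,0,0],[0,0,0,0,0]]]'; python3 d.py -81 92 48
python3 - <<'E'
from workcell import eyes
import cv2
c=eyes.capture("wrist")["pixels"][:,:,::-1]
cv2.imwrite("pics/w4.png",c)
E
```

```text
time_s: 8.9
ee_pos: [0.4992, -0.0746, 0.0475]
orientation: [-2.157, 2.284, -0.0]
ft_force: [0.1, 0.1, 0.2]
opening: 0.0007
t 8.9 TCP gate mm [-81.  -22.7  47.5] F [0.14 0.12 0.23] open 0.0007039822895994885 yaw toolx -93.27695360817954
tool shift mm [-1.147e+02 -1.000e-01 -5.000e-01]
```

View pics/w4.png

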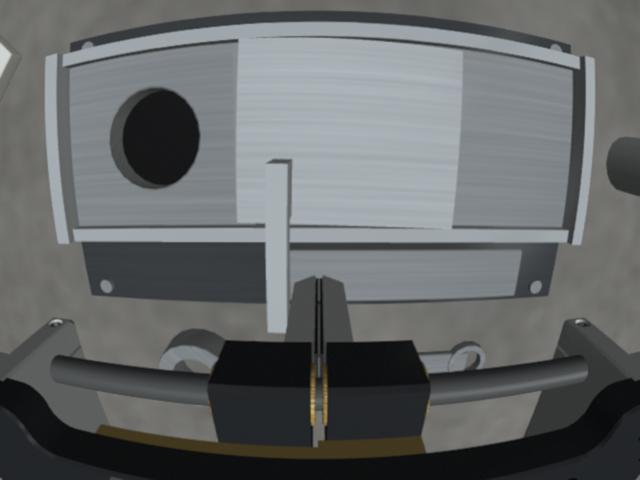

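```bash

python3 -m jog '[[[-3,0,0,0,0],[-4,0,0,0,0],[-5,0,0,0,0],[-5,0,0,0,0],[-6,0,0,0,0],[-6,0,0,0,0],[-6,0,0,0,0],[-6,0,0,0,0],[-6,0,0,0,0],[-6,0,0,0,0],[-6,0,0,0,0],[-6,0,0,0,0],[-6,0,0,0,0],[-6,0,0,0,0],[-6,0,0,0,0],[-5,0,0,0,0],[-4,0,0,0,0],[-3,0,0,0,0],[0,0,0,0,0],[0,0,0,0,0]]]'; python3 d.py -81 92 48
python3 -m jog '[[[-3,0,0,0,0],[-3,0,0,0,0],[-3,0,0,0,0],[-3,0,0,0,0],[0,0,0,0,0],[0,0,0,0,0]]]'; python3 d.py -81 92 48
python3 - <<'E'
from workcell import eyes
import cv2
c=eyes.capture("wrist")["pixels"][:,:,::-1]
cv2.imwrite("pics/w5.png",c)
E
```

```text
time_s: 10.95
ee_pos: [0.5046, 0.0205, 0.0475]
orientation: [-2.157, 2.284, 0.0]
ft_force: [0.3, 0.8, 0.2]
opening: 0.0007
t 10.95 TCP gate mm [-81.1  72.5  47.5] F [0.32 0.8  0.21] open 0.0006815808421360921 yaw toolx -93.27637474157768
tool shift mm [-19.5  -0.1  -0.5]
time_s: 11.55
ee_pos: [0.5053, 0.0326, 0.0474]
orientation: [-2.157, 2.284, 0.001]
ft_force: [-0.7, 0.2, -0.3]
opening: -0.0
t 11.55 TCP gate mm [-81.1  84.7  47.4] F [-0.67  0.17 -0.35] open -1.806897117669678e-05 yaw toolx -93.26412472508797
tool shift mm [-7.3 -0.1 -0.6]
```

View pics/w5.png

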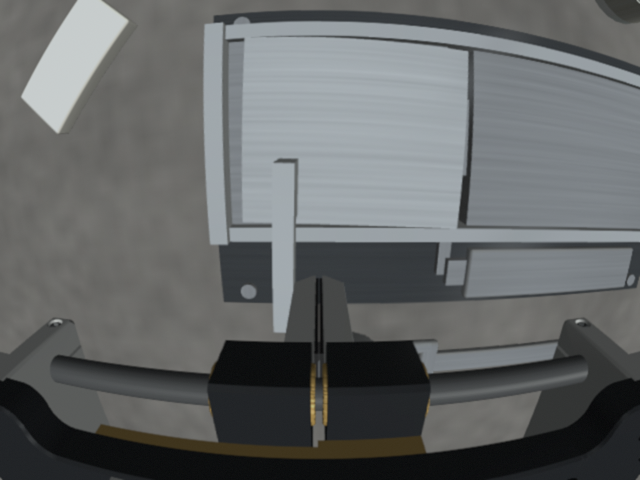

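The plate's front at pixel x ≈ 241 is still a few mm short of the stop at about 230. I'll keep pushing in small steps and watch the force.

```bash

python3 -m jog '[[[-2,0,0,0,0],[-2,0,0,0,0],[-2,0,0,0,0],[0,0,0,0,0],[0,0,0,0,0]]]'; python3 d.py -81 92 48
python3 -m jog '[[[-1,0,0,0,0],[0,0,0,0,0]]]'|grep force;python3 -m jog '[[[-1,0,0,0,0],[0,0,0,0,0]]]'|grep force; python3 d.py
python3 - <<'E'
from workcell import eyes
import cv2
c=eyes.capture("wrist")["pixels"][:,:,::-1]
cv2.imwrite("pics/w6.png",c)
E
```

```text
time_s: 12.1
ee_pos: [0.5057, 0.0384, 0.0474]
orientation: [-2.157, 2.284, 0.0]
ft_force: [-0.7, 0.2, -0.2]
opening: 0.0002
t 12.1 TCP gate mm [-81.1  90.6  47.4] F [-0.66  0.16 -0.25] open 0.00024225206837027609 yaw toolx -93.27087756767618
tool shift mm [-1.4 -0.1 -0.6]
ft_force: [0.4, -2.4, -0.1]
ft_force: [-0.8, -3.5, 0.4]
t 12.5 TCP gate mm [-81.   92.4  47.5] F [-0.84 -3.48  0.37] open 0.0005054787196316352 yaw toolx -93.27657347624398
```

View pics/w6.png

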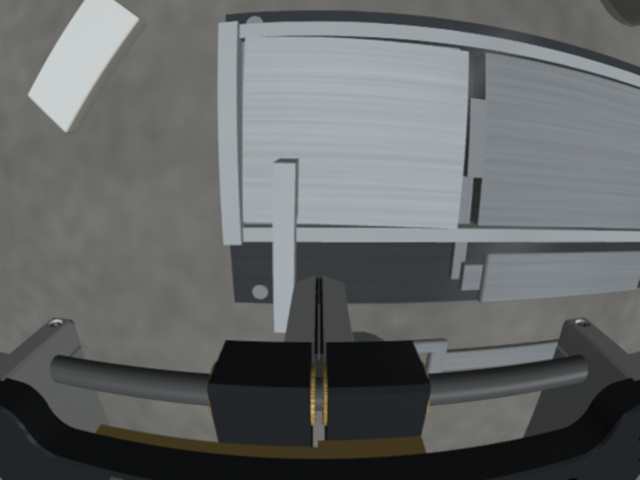

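```bash

for i in 1; do python3 -m jog '[[[-1,0,0,0,0],[-1,0,0,0,0],[0,0,0,0,0],[0,0,0,0,0]]]'|grep force; done; python3 d.py
python3 -m jog '[[[2,0,0,0,0],[3,0,0,0,0],[5,0,0,0,0],[5,0,0,0,0],[0,0,-15,0,0],[0,0,-25,0,0],[0,0,-30,0,0],[0,0,-30,0,0],[0,0,-20,0,0],[0,0,0,0,0],[0,0,0,0,0]]]'
python3 d.py
python3 - <<'E'
from workcell import eyes
import cv2
for n in["wrist","side","top"]:
    c=eyes.capture(n)["pixels"][:,:,::-1]
    cv2.imwrite(f"pics/{n}7.png",c)
E
```

```text
ft_force: [-2.0, -14.1, 1.1]
t 12.95 TCP gate mm [-81.   93.2  47.5] F [ -2.02 -14.1    1.14] open 0.0006191479218090383 yaw toolx -93.28498964291418
time_s: 14.05
ee_pos: [0.5049, 0.0271, 0.1669]
orientation: [2.157, -2.284, -0.0]
ft_force: [-0.4, 0.0, 0.1]
opening: 0.0003
t 14.05 TCP gate mm [-81.2  79.2 166.9] F [-0.43  0.04  0.14] open 0.0003383450480688898 yaw toolx -93.28454894138639
```

View pics/wrist7.png

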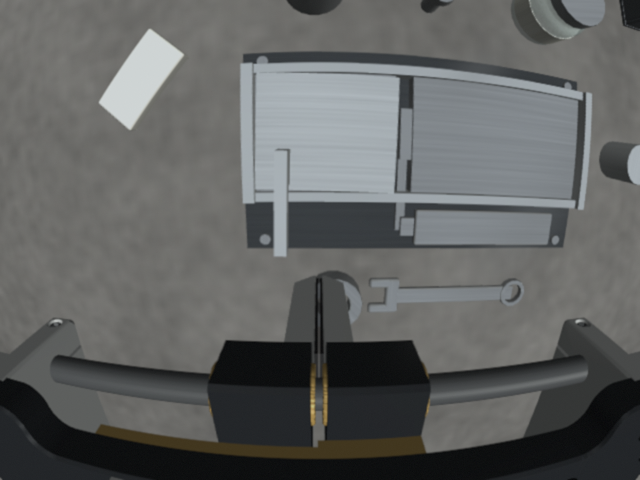

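View pics/side7.png

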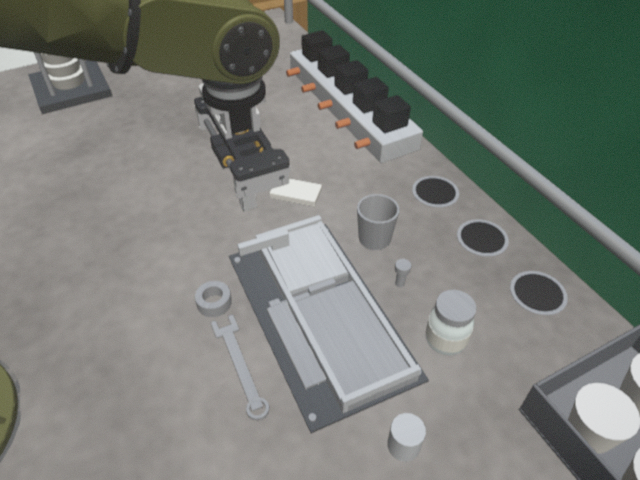

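The plate is against the stop and the port is covered. To confirm the catch is up, I'll compare the bar's position in the enlarged side view before and after.

```bash
python3 - <<'E'
import cv2,numpy as np
from h import *
from workcell import eyes
g=[0.58135108,-0.05664742,-0.05793445]
a=cv2.imread("pics/side0.png")[270:400,260:390];b=cv2.imread("pics/side7.png")[270:400,260:390]
f=lambda i:cv2.resize(i,None,fx=3,fy=3,interpolation=cv2.INTER_CUBIC)
cv2.imwrite("pics/cmp.png",np.hstack([f(a),f(b)]))
A,B=[cv2.imread(f"pics/side{k}.png",0)[335:395,285:335].astype(np.float32) for k in(0,7)]
print(cv2.phaseCorrelate(A,B,cv2.createHanningWindow((50,60),cv2.CV_32F)))
S=eyes.capture("side");print(proj(g2w([(-81,-140,38),(-81,-140,30)],g),S))
E
```

```text
((0.1281688084600141, -0.1819564988352198), 0.9512787628173828)
[[311.7490478  377.61083516]
 [311.77680257 380.53808206]]
```

View pics/cmp.png

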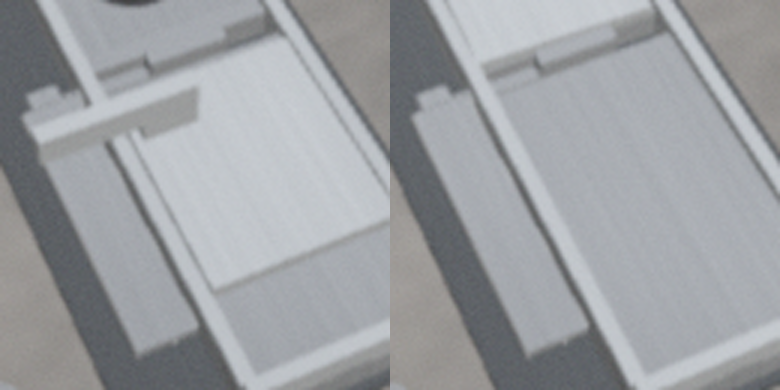

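The bar's near end sits at the same pixels as at the start (shift 0.2 px, where an 8 mm press would give about 3 px), and the tooth stands up behind the plate. I'm handing it in.

```bash
python3 -c "
from workcell import ticket
print(ticket.job_done())"
```

```text
the job is handed in; nothing more can be done
None
```

The gate is closed, and I handed the job in at about 14 s of the 35 s allowed; it reports no verdict.

- **Press and pass:** I held the bar about 10.5 mm down with the closed fingertips (about 3.3 N) and pushed the plate by its wing over the sunken tooth. I then backed off 3 mm and raised the tip to 47.5 mm, clear of the bar. From there I pushed on until the plate met the end stop, where the force rose to about 14 N.
- **Plate position:** The last finger position puts the plate's front edge at gate y of about +135 mm, against the nominal +134 mm, so it agrees within measurement error. The images show the plate against the stop with the port covered.
- **Catch:** It is back up. The bar sits within 0.2 px of where it started in the side view, where an 8 mm press would shift it about 3 px. The tooth is visible standing up behind the plate.
- **Robot and bystanders:** The robot is clear at 167 mm height with only noise on the force sensor. By eye, the bystanders in the final side and wrist views are where they stood; I did not measure them.

No check failed. Single force readings were noisy by about ±1 N: one reading during the press was 1.9 N, and the next three were 3.1 to 3.7 N, as the spring should give.

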